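# Load and latch a glass block in its clamping fixture

## Task

Pick up the cast-glass block that has a pointed end and set it in the matching pocket of the clamping fixture, its point in the pocket's point, so that it lies flat and fully home; lower it in, do not drop it. Then swing the fixture's retaining bar across over the block until the bar is right home in its catch, and let go. Leave the other two blocks and the two nearby jars where they are.

Things in the scene. Friction and masses are not known exactly. Their poses are not given: they have to be found in the camera images.
- block: the pointed block: opaque blue cast glass, about 0.11 kg, 64 x 40 x 20 mm, outline like a little house: a 44 x 40 mm rectangle (x = -32 to +12 mm), then a right-angled point ending at x = +32 mm. Starts flat on the table. Origin: middle of the 64 x 40 mm outline, on the underside; x towards the point, y across the two parallel sides (the ones to grip, x = -32 to +12 mm), z up
- block_point (a point): tip of the pointed end, on the underside of the block (32 mm along the block's x from its origin)
- fixture: clamping fixture, fixed to the table: dark steel base plate 125 x 195 mm, 6 mm thick, with a house-shaped pocket of 12 mm thick aluminium walls on it. Origin: under the middle of the pocket, at table height (plate spans x = -60 to +65, y = -108 to +88 mm); x towards the pocket's point, z up
- pocket (a point): middle of the pocket floor, 6 mm above the table, where the block's origin comes when seated; axes as the fixture. Walls rise 8 mm above the floor (rim 14 mm above the table): lower 4.5 mm upright with 1.5 mm clearance to the block all round, upper 3.5 mm sloping out at 45 degrees as a lead-in. A seated block stands 12 mm proud of the rim, its top 26 mm above the table
- pocket_point (a point): on the pocket floor where the tip of the block comes when seated (32 mm along x from pocket)
- bar (a joint): angle of the retaining bar about its upright hinge, rad: 0 = closed, across over the pocket with its end in the catch, at a stop; grows as it opens, clockwise seen from above, its end going towards the fixture's +x side, to 1.9 at most. Starts well open. It swings level with light friction (0.06 N m, about 0.5 N at the knob) and stays where it is left
- bar_hinge (a point): on the bar's hinge axis, at the height of the bar's top face, 35 mm above the table; x = -8, y = -82 mm from pocket. The bar is flat steel 16 mm wide, 6 mm thick, underside 29 mm above the table (3 mm above a seated block), reaching 152 mm from the hinge axis; closed, it points along the fixture's +y
- bar_knob (a point): centre of the top of the black upright knob on the bar: round, 12 mm across, 32 mm tall (35 to 67 mm above the table), 112 mm from the hinge axis along the bar. Closed, it stands at x = -8, y = +30 mm from pocket
- catch (a point): where the top of the bar's end lies when closed, in the middle of the catch: a fixed steel C bracket open to the fixture's +x, at x = -26 to +6 and y = 61 to 75 mm from pocket, its top 42 mm above the table
- oblong_block: bystander: rectangular block of the same blue glass, 64 x 40 x 20 mm, loose on the table; origin centre of underside
- round_block: bystander: round block of the same blue glass, 48 mm across, 20 mm thick, loose on the table; origin centre of underside
- tall_jar: bystander: green glass jar with white lid, 64 mm across, 90 mm tall, loose; origin centre of underside
- low_jar: bystander: green glass jar with white lid, 68 mm across, 65 mm tall, loose; origin centre of underside
Not all that is in view belongs to the job. Leave any brown, red or turquoise look-alike of the block alone.

How it is judged:
By the outcome, as a careful person would: the job done as asked, in the order asked, and still so for the second after the job is handed in, with the robot touching nothing.
It also fails if it takes over 51 s, if anything falls off the work surface, if the arm or the gripper's body presses on something with over 40 N, if the wrist force passes 120 N, or if a joint passes its speed limit or range.

## Robot

A 6-joint arm with a two-finger parallel gripper is mounted at the origin on the work surface. World frame = base frame: x ahead of the robot, y to its left, z up, the work surface at z = 0. Lengths are in m, angles in rad, forces in N, time in s.
With the tool pointing down it reaches from about 0.35 to 0.875 m from the base axis. Payload 15.5 kg.
Tool frame: the origin (TCP) lies at the centre of the arm's flange, where the gripper is bolted on; the fingertips stand 173 mm ahead of it and the grasp point (between the pads) lies 155 mm ahead of it; z points along the fingers, y is the line along which they close (so a half turn about z gives the same grasp; the last joint's range is limited). The gripper opens to 85 mm and grips with 20 to 120 N. Pads are 22 mm wide; open, the fingers measure 114 mm over their backs; the gripper's body (76 mm by 85 mm) begins 54 mm behind the grasp point. The pads swing forward as they close: fully open they stand 13 mm farther back than shut.
Start: joints at [1.25, 0.494, 1.345, -0, 1.302, -0.096], TCP at [0.14, 0.609, 0.405] pointing down, gripper open.
Joint ranges: [-2.91, 2.91], [-0.82, 2.16], [0.22, 2.67], [-1.22, 4.37], [0.12, 2.79], [-3.08, 3.08]. Speed limits (rad/s): [1.89, 1.89, 2.57, 3.01, 3.01, 3.01].

## Interface

Orientations are given as a rotation vector (axis times angle).
In Python, from rig import ctrl gives the robot as it stands.
- The arm moves only by the shell command python3 -m jog 'ROWS'. ROWS is a JSON object of lists of equal length, an entry for each row: "linear": the shift along the tool's x, y, z each as a share of 150 mm, from -1 to 1, a list of three; "roll": the turn about the tool's z as a share of 90 degrees, from -1 to 1; "claw": the opening, from -1 (shut) to 1 (fully open). A call has 1 to 20 rows; each row is the pose to reach, as a shift and turn from the pose commanded when the call began, along the tool's axes at that moment; what a row does not reach only later rows make up. A row lasts 1/10 s, in which the tool goes at most 50 mm and 8.59 degrees, less where a joint would pass 70% of its speed; a pose out of reach is approached as far as the arm can. A call with a number of a shift or a turn outside -1 to 1 is refused whole. A call with a gripper value outside its range is refused whole. The fingers move at their own pace and stop on an object; the grip force is fixed at half the most. Time passes only in rows, so rows that repeat a pose let the fingers close. It gives the time, the measured TCP pose, the force, the opening and the grip force at its end, in the units of the state.
- ctrl.read_state(): the state, without advancing time (a new reading comes with each control period).
- ctrl.get_image(name): name is "scene" or "top" or "wrist"; returns the picture (400x640x3 uint8, red, green, blue); there is no depth.
- ctrl.camera_info(name): a dict with "K" (3x3 intrinsics, pixels), "rvec" (rotation vector, rad) and "tvec" (3), from world to camera coordinates, as OpenCV has them. Camera axes: x right, y down, z forward; pixel columns grow to the right and rows downward; lengths in m; the calibration is good to about 2 mm. A picture is of the moment at which its call begins: read the wrist's pose just before it. camera_info takes no time and is no camera call; for the wrist camera it gives the pose at the moment of the call.
- ctrl.job_done(): hands the job in; it is judged then, once.
The state is a dict: "clock": time; "joint_positions": joint angles; "dq": joint speeds; "effort": joint torques, N m; "tool_pos": TCP position; "ee_rot": TCP orientation; "ft_force": force on the tool from outside, world axes, zero at the start; "ft_torque": the same for the moment, N m; "opening": finger opening in m; "gripper_force": force on a finger pad.
Only numpy, scipy, OpenCV 4.12 (cv2) and the standard library are available. Lean on these libraries where they do the work, as an engineer would, in place of code of your own. Each camera call takes 0.05 s, during which the arm holds its last target. There are 200 camera calls.

## Working session

There is one attempt and no reset: what is moved stays moved. The work goes in short steps, Python scripts to look and compute and a shell command to move; the robot and the scene stay as the last step left them, time stands still between calls to the robot, and variables do not carry over. Pictures are saved under pics/ and viewed, at most 10 in all, crops included, and the job is handed in when it is done.

```bash
ls; mkdir -p pics; python3 - <<'E'
from rig import ctrl
import cv2
for n in("scene","top"):
    cv2.imwrite(f"pics/{n}0.png",ctrl.get_image(n)[:,:,::-1]);i=ctrl.camera_info(n);print(n,i)
s=ctrl.read_state();print({k:s[k] for k in("clock","tool_pos","ee_rot","opening")})
E
```

```text
pics
scene {'K': array([[488.01422246,   0.        , 322.14575996],
       [  0.        , 488.01422246, 203.11775227],
       [  0.        ,   0.        ,   1.        ]]), 'rvec': array([ 1.32074416,  2.1002697 , -0.97879921]), 'tvec': array([ 0.19466296, -0.26039019,  1.69240967])}
top {'K': array([[460.59657526,   0.        , 314.90591301],
       [  0.        , 460.59657526, 194.14371755],
       [  0.        ,   0.        ,   1.        ]]), 'rvec': array([ 2.18460732, -2.15711784,  0.10393768]), 'tvec': array([0.01149814, 0.55231423, 1.33890365])}
{'clock': 0.1, 'tool_pos': array([0.13990568, 0.60900804, 0.40417322]), 'ee_rot': array([-3.54006496e-01, -3.12133206e+00,  1.61986445e-03]), 'opening': 0.08573713408517335}
```

View pics/top0.png

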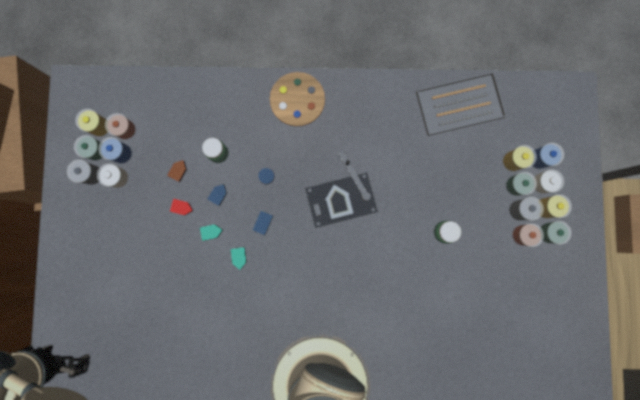

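View pics/scene0.png

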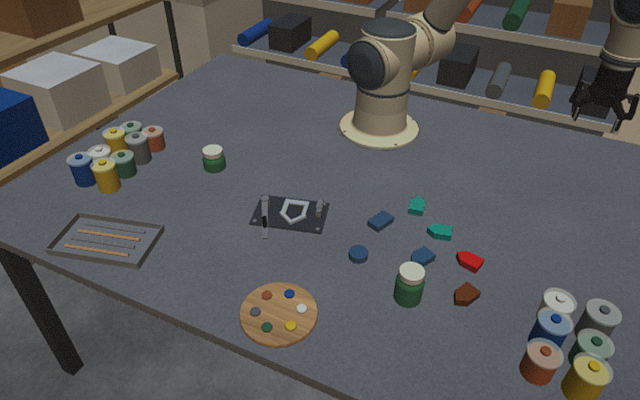

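The top view shows the pointed blue block at (217,194) and the fixture at (340,200), with its point up (+x) and the bar open towards (345,158). The tall jar is at (212,148), close to the block. At about 3 mm per pixel this is coarse, so I'll take rough positions here and refine with the wrist camera.

```bash
cat > h.py <<'E'
from rig import ctrl
import cv2, numpy as np
from scipy.spatial.transform import Rotation as R
def ray(info,uv,z):
    Rm=cv2.Rodrigues(info["rvec"])[0]; c=-Rm.T@info["tvec"]
    d=(np.linalg.inv(info["K"])@np.c_[np.atleast_2d(uv).astype(float),np.ones(len(np.atleast_2d(uv)))].T).T@Rm
    return c+d*((z-c[2])/d[:,2])[:,None]
def proj(info,p):
    return cv2.projectPoints(np.atleast_2d(p).astype(float),info["rvec"],info["tvec"],info["K"],None)[0][:,0]
def rows(target,yaw_y=None):
    """shift in tool axes (units of 150mm) to target TCP; roll (units 90deg) to bring tool y along angle yaw_y (rad, mod pi)"""
    s=ctrl.read_state(); T=R.from_rotvec(s["ee_rot"]).as_matrix()
    lin=T.T@(np.array(target)-s["tool_pos"])/.15
    print("linear",lin.round(3),"q6",s["joint_positions"][5].round(3),"clock",s["clock"])
    if yaw_y is not None:
        v=T.T@np.array([np.cos(yaw_y),np.sin(yaw_y),0]); a=np.arctan2(-v[0],v[1])
        print("roll options deg",[round(np.degrees(a+k*np.pi),2) for k in(-1,0,1)],"share",[round((a+k*np.pi)/(np.pi/2),4) for k in(-1,0,1)])
def blobs(img,lo,hi,amin=40):
    m=cv2.inRange(cv2.cvtColor(img,cv2.COLOR_RGB2HSV),lo,hi)
    return [c for c in cv2.findContours(m,cv2.RETR_EXTERNAL,cv2.CHAIN_APPROX_NONE)[0] if cv2.contourArea(c)>amin]
E
python3 - <<'E'
from h import *
i=ctrl.camera_info("top")
for n,uv,z in[("block",(217,194),.02),("fix",(340,201),.01),("tall",(212,148),.09),("low",(450,232),.065),("round",(266,176),.02),("oblong",(263,222),.02),("hinge",(366,196),.035),("barend",(343,155),.035)]: print(n,ray(i,uv,z).round(3))
w=ctrl.camera_info("wrist");Rm=cv2.Rodrigues(w["rvec"])[0];s=ctrl.read_state();T=R.from_rotvec(s["ee_rot"]).as_matrix()
print("cam in tool",T.T@(-Rm.T@w["tvec"]-s["tool_pos"]),"axes",(T.T@Rm.T).round(3),w["K"][0])
rows([.53,.22,.42]); print(T.round(3))
E
```

```text
block [[0.55 0.31 0.02]]
fix [[ 0.534 -0.057  0.01 ]]
tall [[0.675 0.314 0.09 ]]
low [[ 0.445 -0.369  0.065]]
round [[0.605 0.166 0.02 ]]
oblong [[0.468 0.171 0.02 ]]
hinge [[ 0.548 -0.132  0.035]]
barend [[ 0.669 -0.064  0.035]]
cam in tool [0.06685076 0.00022515 0.03049574] axes [[-0.001 -0.965 -0.261]
 [ 1.    -0.001 -0.001]
 [ 0.001 -0.261  0.965]] [321.18816057   0.         321.25016667]
linear [-3.115 -1.945 -0.104] q6 -0.095 clock 0.1
[[-0.975  0.224 -0.   ]
 [ 0.224  0.975 -0.001]
 [ 0.    -0.001 -1.   ]]
```

```bash
python3 -m jog '{"linear":[[-1,-0.52,0],[-1,-0.52,0],[-1,-0.52,0],[-1,-0.52,0]],"roll":[0,0,0,0],"claw":[1,1,1,1]}'
python3 -m jog '{"linear":[[-1,-0.52,0],[-1,-0.52,0],[-1,-0.52,0],[-1,-0.52,0]],"roll":[0,0,0,0],"claw":[1,1,1,1]}'
python3 -m jog '{"linear":[[-1,-0.52,0],[-1,-0.52,0],[-1,-0.52,0],[-1,-0.52,0],[-1,-0.52,0]],"roll":[0,0,0,0,0],"claw":[1,1,1,1,1]}'
python3 - <<'E'
from h import *
i=ctrl.camera_info("wrist");im=ctrl.get_image("wrist");cv2.imwrite("pics/w1.png",im[:,:,::-1])
for c in blobs(im,(95,60,20),(125,255,255),150):
    a=cv2.approxPolyDP(c,.03*cv2.arcLength(c,True),True)[:,0]
    print(cv2.contourArea(c),a.tolist(),ray(i,a,.02)[:,:2].round(3).tolist())
E
```

```text
clock: 0.5
tool_pos: [0.2711, 0.497, 0.4045]
ee_rot: [0.357, 3.121, -0.002]
ft_force: [-0.2, 0.7, -0.5]
opening: 0.0853
gripper_force: 0.0
clock: 0.9
tool_pos: [0.4, 0.3873, 0.4045]
ee_rot: [0.358, 3.121, -0.001]
ft_force: [-0.3, 0.2, 0.4]
opening: 0.0854
gripper_force: 0.0
clock: 1.4
tool_pos: [0.5278, 0.2786, 0.4042]
ee_rot: [-0.359, -3.121, 0.001]
ft_force: [-1.1, 1.0, -0.9]
opening: 0.0853
gripper_force: 0.0
1235.5 [[257, 235], [239, 238], [230, 249], [231, 264], [244, 274], [257, 273], [267, 263], [267, 243]] [[0.584, 0.187], [0.583, 0.165], [0.594, 0.151], [0.613, 0.146], [0.629, 0.158], [0.632, 0.173], [0.621, 0.189], [0.596, 0.196]]
2271.0 [[602, 205], [590, 221], [592, 237], [639, 262], [639, 204]] [[0.638, 0.583], [0.655, 0.569], [0.676, 0.571], [0.722, 0.626], [0.647, 0.624]]
1635.5 [[379, 165], [345, 157], [336, 194], [346, 212], [368, 201]] [[0.535, 0.342], [0.517, 0.308], [0.556, 0.289], [0.58, 0.295], [0.573, 0.323]]
2202.0 [[203, 108], [199, 165], [233, 170], [241, 115]] [[0.432, 0.172], [0.489, 0.148], [0.503, 0.183], [0.448, 0.209]]
```

View pics/w1.png

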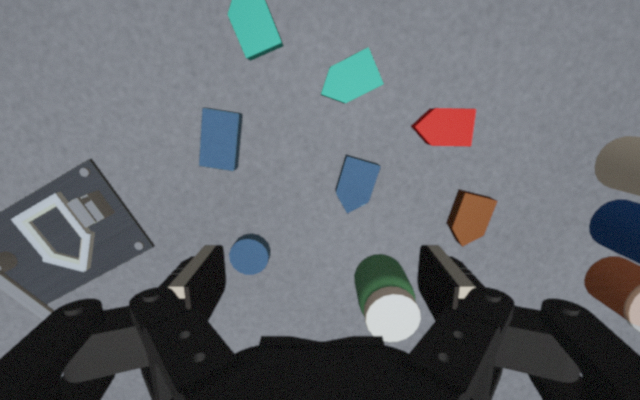

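The wrist view shows the pointed block clearly, with its tip at (346,212) and back corners at (345,157) and (379,165). That puts it near (.553,.310), heading about -28.5°. I'll go above it with the fingers half closed and look closer.

```bash
python3 - <<'E'
from h import *
rows([.544,.315,.30],np.radians(61.5))
E
```

```text
linear [-0.061  0.255  0.695] q6 -0.955 clock 1.45
roll options deg [np.float64(-164.55), np.float64(15.45), np.float64(195.45)] share [np.float64(-1.8283), np.float64(0.1717), np.float64(2.1717)]
```

```bash
python3 -m jog '{"linear":[[-0.061,0.255,0.695],[-0.061,0.255,0.695],[-0.061,0.255,0.695],[-0.061,0.255,0.695]],"roll":[0.172,0.172,0.172,0.172],"claw":[0.3,0.3,0.3,0.3]}'
python3 - <<'E'
from h import *
i=ctrl.camera_info("wrist");s=ctrl.read_state();im=ctrl.get_image("wrist");cv2.imwrite("pics/w2.png",im[:,:,::-1])
print(s["opening"],s["tool_pos"],s["dq"].round(3))
for c in blobs(im,(95,60,20),(125,255,255),1500):
    a=cv2.approxPolyDP(c,.02*cv2.arcLength(c,True),True)[:,0]
    print(cv2.contourArea(c),a.tolist(),ray(i,a,.02)[:,:2].round(4).tolist())
E
```

```text
clock: 1.85
tool_pos: [0.5424, 0.3166, 0.2992]
ee_rot: [-0.762, -3.045, 0.004]
ft_force: [0.2, -0.5, 1.2]
opening: 0.0553
gripper_force: 0.0
0.055294435868345544 [0.54236848 0.31655699 0.29918777] [-0.019 -0.06  -0.029 -0.004  0.028 -0.017]
3163.0 [[304, 170], [300, 225], [324, 247], [347, 226], [349, 174]] [[0.5161, 0.314], [0.5546, 0.2889], [0.5811, 0.2971], [0.5735, 0.3225], [0.5356, 0.3436]]
4416.0 [[148, 153], [92, 161], [114, 235], [167, 223]] [[0.4473, 0.2137], [0.4317, 0.1714], [0.4894, 0.1483], [0.5015, 0.1933]]
```

View pics/w2.png

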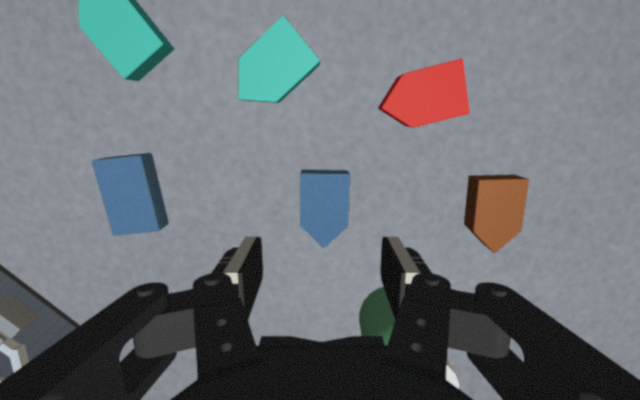

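The block sits between the fingers with its tip at (324,247) and shoulders at (300,225) and (347,226). From the pad separation, the tips are about 166 mm ahead at 55 mm opening, so TCP z = 0.180 leaves the tips about 11 mm up, clear of the pocket rim at seating.

```bash
python3 - <<'E'
from h import *
rows([.546,.3167,.180],np.radians(60.7))
E
```

```text
linear [-0.017  0.013  0.807] q6 -0.647 clock 1.9
roll options deg [np.float64(-178.85), np.float64(1.15), np.float64(181.15)] share [np.float64(-1.9872), np.float64(0.0128), np.float64(2.0128)]
```

```bash
python3 -m jog '{"linear":[[-0.017,0.013,0.3],[-0.017,0.013,0.55],[-0.017,0.013,0.72],[-0.017,0.013,0.8],[-0.017,0.013,0.803],[-0.017,0.013,0.803]],"roll":[0.013,0.013,0.013,0.013,0.013,0.013],"claw":[0.3,0.3,0.3,0.3,0.3,0.3]}'
python3 -m jog '{"linear":[[0,0,0],[0,0,0],[0,0,0],[0,0,0],[0,0,0],[0,0,0]],"roll":[0,0,0,0,0,0],"claw":[-1,-1,-1,-1,-1,-1]}'
```

```text
clock: 2.5
tool_pos: [0.5473, 0.3163, 0.182]
ee_rot: [0.8, 3.036, 0.002]
ft_force: [0.0, 0.7, -0.1]
opening: 0.0556
gripper_force: 0.0
clock: 3.1
tool_pos: [0.5473, 0.3163, 0.1822]
ee_rot: [0.801, 3.035, 0.003]
ft_force: [-2.2, -0.8, 14.5]
opening: 0.0384
gripper_force: 59.9
```

```bash
python3 -m jog '{"linear":[[0,0,-0.1],[0,0,-0.3],[0,0,-0.6],[0,0,-0.9],[0,0,-1],[0,0,-1]],"roll":[0,0,0,0,0,0],"claw":[-1,-1,-1,-1,-1,-1]}'
python3 - <<'E'
from h import *
rows([.58,-.05,.39],np.radians(100))
E
```

```text
clock: 3.7
tool_pos: [0.5472, 0.3163, 0.3344]
ee_rot: [0.801, 3.033, 0.006]
ft_force: [1.4, 0.6, -1.5]
opening: 0.0384
gripper_force: 61.6
linear [-1.397 -2.014 -0.376] q6 -0.625 clock 3.7
roll options deg [np.float64(-219.57), np.float64(-39.57), np.float64(140.43)] share [np.float64(-2.4397), np.float64(-0.4397), np.float64(1.5603)]
```

```bash
python3 -m jog '{"linear":[[-0.2,-0.3,-0.1],[-0.45,-0.64,-0.15],[-0.7,-1,-0.2],[-0.7,-1,-0.2]],"roll":[0,0,0,0],"claw":[-1,-1,-1,-1]}'
python3 -m jog '{"linear":[[-0.25,-0.35,-0.1],[-0.5,-0.7,-0.15],[-0.6,-0.85,-0.18],[-0.7,-1,-0.18],[-0.7,-1,-0.18],[-0.7,-1,-0.18]],"roll":[-0.09,-0.18,-0.27,-0.36,-0.44,-0.44],"claw":[-1,-1,-1,-1,-1,-1]}'
python3 -m jog '{"linear":[[0,0,0],[0,0,0]],"roll":[0,0],"claw":[-1,-1]}'
python3 - <<'E'
from h import *
i=ctrl.camera_info("wrist");s=ctrl.read_state();im=ctrl.get_image("wrist");cv2.imwrite("pics/w3.png",im[:,:,::-1])
np.savez("w3.npz",im=im,**i,**{k:s[k] for k in("tool_pos","ee_rot")})
E
```

```text
clock: 4.1
tool_pos: [0.5636, 0.1312, 0.3601]
ee_rot: [-0.803, -3.037, 0.001]
ft_force: [0.6, 0.7, -0.8]
opening: 0.0383
gripper_force: 61.6
clock: 4.7
tool_pos: [0.5809, -0.0499, 0.3867]
ee_rot: [0.276, -3.129, -0.0]
ft_force: [-0.3, 0.2, -1.0]
opening: 0.0385
gripper_force: 61.6
clock: 4.9
tool_pos: [0.5811, -0.0475, 0.3867]
ee_rot: [0.27, -3.129, -0.001]
ft_force: [0.4, -0.2, -1.6]
opening: 0.0382
gripper_force: 61.6
```

View pics/w3.png

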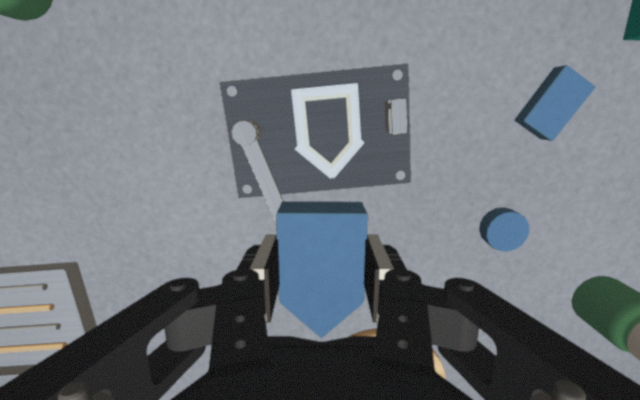

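The fixture is fully visible: plate corners near (222,83), (408,65), (410,182) and (239,197), the bright house-shaped wall around (330,130), and the bar open to the lower left. The block is held straight with its tip at (321,337). I'll measure both.

```bash
cat > fix.py <<'E'
from h import *
d=np.load("w3.npz");i={k:d[k] for k in("K","rvec","tvec")};im=d["im"]
hsv=cv2.cvtColor(im,cv2.COLOR_RGB2HSV)
def lines(poly,cnt):  # refine polygon corners: fit a line to each side, intersect
    c=cnt[:,0].astype(float);L=[]
    for a,b in zip(poly,np.roll(poly,-1,0)):
        t=(b-a)/np.linalg.norm(b-a);u=(c-a)@t;n=np.abs((c-a)@[-t[1],t[0]]);ln=np.linalg.norm(b-a)
        p=c[(n<2.5)&(u>.12*ln)&(u<.88*ln)]
        vx,vy,x,y=cv2.fitLine(p.astype(np.float32),cv2.DIST_HUBER,0,.01,.01).ravel();L.append(np.cross([x,y,1],[x+vx,y+vy,1]))
    P=[np.cross(L[k-1],L[k]) for k in range(len(L))];return np.array([p[:2]/p[2] for p in P])
print("v plate/table/wall",hsv[75,300,2],hsv[40,300,2],hsv[175,331])
# plate: darker than table, hull
m=((hsv[...,2]<95)|(hsv[...,2]>175)).astype(np.uint8);
m=cv2.morphologyEx(m[55:202,205:425].copy(),cv2.MORPH_OPEN,np.ones((3,3)));
cs=cv2.findContours(m,cv2.RETR_EXTERNAL,cv2.CHAIN_APPROX_NONE,offset=(205,55))[0]
c=max(cs,key=cv2.contourArea);h=c
a=cv2.approxPolyDP(cv2.convexHull(c),.03*cv2.arcLength(c,True),True)[:,0].astype(float);print("plate poly",a.tolist())
if len(a)==4:
    q=lines(a,c);w=ray(i,q,.006)[:,:2];print("corners",q.round(1).tolist(),w.round(4).tolist())
    print("sides",np.linalg.norm(w-np.roll(w,-1,0),axis=1).round(4),"dirs",[round(np.degrees(np.arctan2(*v[::-1])),2) for v in np.roll(w,-1,0)-w],"centre",w.mean(0).round(4))
m2=(hsv[...,2]>150).astype(np.uint8)
cs,hh=cv2.findContours(m2,cv2.RETR_CCOMP,cv2.CHAIN_APPROX_NONE)
for k,c in enumerate(cs):
    if cv2.contourArea(c)>600 and c[:,0,1].max()<215 and c[:,0,0].min()>280 and c[:,0,0].max()<375:
        a=cv2.approxPolyDP(c,.035*cv2.arcLength(c,True),True)[:,0].astype(float);inner=hh[0,k,3]>=0
        print("inner" if inner else "outer",cv2.contourArea(c),a.tolist())
        if len(a)==5:
            q=lines(a,c);w=ray(i,q,.010 if inner else .014)[:,:2];print(w.round(4).tolist(),"dirs",[round(np.degrees(np.arctan2(*v[::-1])),1) for v in np.roll(w,-1,0)-w])
# held block
T=R.from_rotvec(d["ee_rot"]).as_matrix()
m3=cv2.inRange(hsv,(95,60,70),(125,255,255));c=max([c for c in cv2.findContours(m3,0,1)[0] if cv2.boundingRect(c)[1]>180 and 270<c[:,0,0].mean()<375],key=cv2.contourArea)
a=cv2.approxPolyDP(c,.02*cv2.arcLength(c,True),True)[:,0]
Rc=cv2.Rodrigues(i["rvec"])[0];cam=-Rc.T@i["tvec"];dd=(np.linalg.inv(i["K"])@np.c_[a,np.ones(len(a))].T).T@Rc@T;o=T.T@(cam-d["tool_pos"])
print("held",a.tolist(),(o+dd*((.162-o[2])/dd[:,2])[:,None])[:,:2].round(4).tolist())
E
python3 fix.py
```

```text
v plate/table/wall 102 157 [105  21 218]
plate poly [[357.0, 84.0], [362.0, 144.0], [329.0, 177.0], [296.0, 150.0], [292.0, 90.0]]
outer 5092.5 [[356.0, 83.0], [291.0, 90.0], [295.0, 149.0], [330.0, 178.0], [363.0, 143.0]]
[[0.4827, -0.0274], [0.5001, -0.0924], [0.5615, -0.076], [0.5851, -0.0346], [0.544, -0.0111]] dirs [np.float64(-75.0), np.float64(14.9), np.float64(60.4), np.float64(150.3), np.float64(-165.2)]
inner 2266.0 [[345.0, 97.0], [349.0, 142.0], [330.0, 163.0], [308.0, 143.0], [304.0, 102.0]]
[[0.4971, -0.0357], [0.542, -0.0241], [0.5686, -0.039], [0.553, -0.0657], [0.5088, -0.0777]] dirs [np.float64(14.5), np.float64(-29.2), np.float64(-120.2), np.float64(-164.9), np.float64(105.5)]
held [[283, 202], [279, 300], [321, 337], [363, 301], [367, 215], [361, 203]] [[0.0289, -0.0158], [-0.0185, -0.0192], [-0.0387, 0.0003], [-0.019, 0.0198], [0.023, 0.0202], [0.0284, 0.0174]]
```

```bash
python3 - <<'E'
from h import *
rows([.529,-.0498,.215],np.radians(105))
d=np.load("w3.npz");i={k:d[k] for k in("K","rvec","tvec")}
c,s=np.cos(np.radians(15)),np.sin(np.radians(15));F=lambda p:np.r_[np.array([.5356,-.0480])+np.array([[c,-s],[s,c]])@p[:2],p[2]]
for q in(0,1.,1.2,1.4): print(q,proj(i,F([-8+0,0,0]) if 0 else [F(np.array([-.008+L*np.sin(q),-.082+L*np.cos(q),.035])) for L in(0,.06,.112)]).round(0).tolist())
E
```

```text
linear [0.344 0.044 1.145] q6 -1.928 clock 4.95
roll options deg [np.float64(-185.08), np.float64(-5.08), np.float64(174.92)] share [np.float64(-2.0565), np.float64(-0.0565), np.float64(1.9435)]
0 [[244.0, 133.0], [305.0, 127.0], [358.0, 122.0]]
1.0 [[244.0, 133.0], [283.0, 180.0], [315.0, 218.0]]
1.2 [[244.0, 133.0], [274.0, 186.0], [297.0, 229.0]]
1.4 [[244.0, 133.0], [263.0, 190.0], [278.0, 236.0]]
```

```bash
python3 -m jog '{"linear":[[0.2,0.02,0.15],[0.3,0.04,0.4],[0.344,0.044,0.7],[0.344,0.044,0.9],[0.344,0.044,0.95],[0.344,0.044,0.95],[0.344,0.044,0.95]],"roll":[-0.056,-0.056,-0.056,-0.056,-0.056,-0.056,-0.056],"claw":[-1,-1,-1,-1,-1,-1,-1]}'
python3 - <<'E'
from h import *
rows([.529,-.0498,.192],np.radians(105))
E
```

```text
clock: 5.65
tool_pos: [0.53, -0.0508, 0.2457]
ee_rot: [-0.411, 3.113, -0.001]
ft_force: [-0.8, 0.2, 1.0]
opening: 0.0384
gripper_force: 61.5
linear [0.005 0.008 0.358] q6 -2.041 clock 5.65
roll options deg [np.float64(-179.95), np.float64(0.05), np.float64(180.05)] share [np.float64(-1.9994), np.float64(0.0006), np.float64(2.0006)]
```

```bash
python3 -m jog '{"linear":[[0.005,0.008,0.12],[0.005,0.008,0.22],[0.005,0.008,0.27],[0.005,0.008,0.3],[0.005,0.008,0.33],[0.005,0.008,0.33],[0.005,0.008,0.33]],"roll":[0,0,0,0,0,0,0],"claw":[-1,-1,-1,-1,-1,-1,-1]}'
python3 - <<'E'
from h import *
i=ctrl.camera_info("wrist");im=ctrl.get_image("wrist");cv2.imwrite("pics/w4.png",im[:,:,::-1]); rows([.529,-.0498,.188],np.radians(105))
E
```

```text
clock: 6.35
tool_pos: [0.5284, -0.0501, 0.1954]
ee_rot: [-0.411, 3.114, -0.0]
ft_force: [-0.2, 0.9, -0.8]
opening: 0.0379
gripper_force: 61.6
linear [-0.004  0.001  0.049] q6 -2.04 clock 6.4
roll options deg [np.float64(-179.95), np.float64(0.05), np.float64(180.05)] share [np.float64(-1.9994), np.float64(0.0006), np.float64(2.0006)]
```

View pics/w4.png

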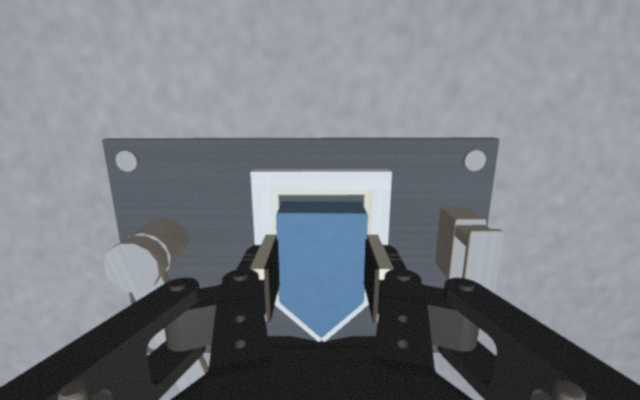

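The block is well aligned over the pocket, with its back edge parallel to the wall and its tip centred at (321,335). There's no contact force yet, so I'll lower it in slowly.

```bash
python3 -m jog '{"linear":[[-0.003,0,0.01],[-0.003,0,0.02],[-0.003,0,0.03],[-0.003,0,0.04],[-0.003,0,0.045],[-0.003,0,0.045]],"roll":[0,0,0,0,0,0],"claw":[-1,-1,-1,-1,-1,-1]}'
```

```text
clock: 7.0
tool_pos: [0.5286, -0.0499, 0.1883]
ee_rot: [0.412, -3.114, -0.0]
ft_force: [-0.4, -0.8, 2.3]
opening: 0.0384
gripper_force: 61.9
```

```bash
python3 -m jog '{"linear":[[0,0,0.004],[0,0,0.008],[0,0,0.008]],"roll":[0,0,0],"claw":[-1,-1,-1]}'
```

```text
clock: 7.3
tool_pos: [0.5285, -0.0499, 0.1882]
ee_rot: [-0.412, 3.114, -0.0]
ft_force: [-7.5, 0.2, 30.2]
opening: 0.038
gripper_force: 65.0
```

```bash
python3 -m jog '{"linear":[[0,0,-0.007],[0,0,-0.007],[0,0,-0.007],[0,0,-0.007],[0,0,-0.007],[0,0,-0.007]],"roll":[0,0,0,0,0,0],"claw":[-1,-1,0.2,0.2,0.2,0.2]}'
python3 -m jog '{"linear":[[0,0,-0.2],[0,0,-0.5],[0,0,-0.9],[0,0,-1],[0,0,-1]],"roll":[0,0,0,0,0],"claw":[0.2,0.2,0.2,0.2,0.2]}'
python3 -m jog '{"linear":[[0,0,-0.3],[-0.3,0,-0.4],[-0.5,0,-0.4],[-0.5,0,-0.4],[-0.5,0,-0.4]],"roll":[0,0,0,0,0],"claw":[-0.4,-0.4,-0.4,-0.4,-0.4]}'
python3 - <<'E'
from h import *
i=ctrl.camera_info("wrist");s=ctrl.read_state();im=ctrl.get_image("wrist");cv2.imwrite("pics/w5.png",im[:,:,::-1])
np.savez("w5.npz",im=im,**i,**{k:s[k] for k in("tool_pos","ee_rot")})
E
```

```text
clock: 7.9
tool_pos: [0.5287, -0.0499, 0.188]
ee_rot: [0.412, -3.114, -0.0]
ft_force: [0.2, -0.6, -0.8]
opening: 0.0515
gripper_force: 0.0
clock: 8.4
tool_pos: [0.5295, -0.05, 0.3417]
ee_rot: [-0.411, 3.109, -0.003]
ft_force: [0.3, 0.2, -1.3]
opening: 0.0515
gripper_force: 0.0
clock: 8.9
tool_pos: [0.6011, -0.0302, 0.3967]
ee_rot: [0.412, -3.113, -0.001]
ft_force: [-0.1, -0.4, -0.1]
opening: 0.0256
gripper_force: 0.0
```

View pics/w5.png

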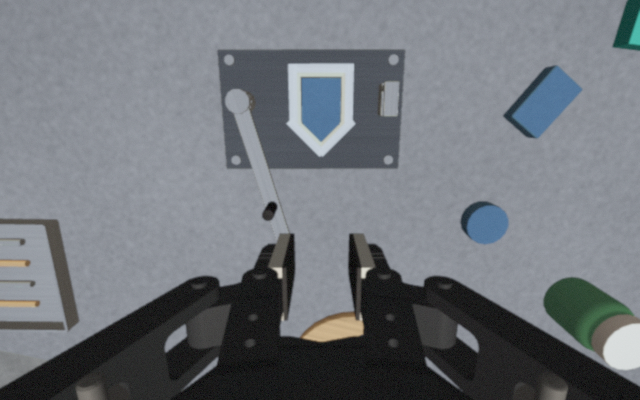

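The block lies squarely in the pocket, and the bar's knob is at about (269,211). I'll locate the knob and plan a caged push along its arc.

```bash
cat > bar.py <<'E'
from h import *
P=np.array([.5356,-.0480]);th=np.radians(15);RF=np.array([[np.cos(th),-np.sin(th)],[np.sin(th),np.cos(th)]])
def knob(q,lead=0): # world xy of knob, bar heading
    f=np.array([-.008+.112*np.sin(q),-.082+.112*np.cos(q)]); h=th+np.pi/2-q
    return P+RF@f, h
def path(qs,ahead,z):
    """rows to carry the cage centre along the arc; 'ahead' = offset in closing direction"""
    s=ctrl.read_state();T=R.from_rotvec(s["ee_rot"]).as_matrix();x0=np.arctan2(T[1,0],T[0,0])
    for q in qs:
        p,h=knob(q);p=p+ahead*np.array([-np.sin(h),np.cos(h)])
        l=T.T@(np.r_[p,z]-s["tool_pos"])/.15
        r=-(np.mod(h-x0+np.pi,2*np.pi)-np.pi)/(np.pi/2)
        print(round(q,3),p.round(4),l.round(3).tolist(),"roll",round(r,3))
E
python3 - <<'E'
from bar import *
d=np.load("w5.npz");i={k:d[k] for k in("K","rvec","tvec")};im=d["im"]
g=im.max(2)[195:225,255:290];m=(g<60).astype(np.uint8);c=max(cv2.findContours(m,0,1,offset=(255,195))[0],key=cv2.contourArea)
print("box",cv2.boundingRect(c),cv2.minAreaRect(c))
f=lambda uv,z:RF.T@(ray(i,uv,z)[0,:2]-P)
for uv,z in(((269,211.5),.067),((273,204.5),.037),((236,101),.045)): print(f(uv,z).round(4), end=" ")
k=f((269,211.5),.067)-[-.008,-.082];print("q",np.arctan2(k[0],k[1]),np.hypot(*k))
for q in(1.2,1.25,1.3): print(q,proj(i,[np.r_[knob(q)[0],.067],np.r_[knob(q)[0],.035]]).round(1).tolist())
# seated block
for c in blobs(im,(95,60,20),(125,255,255),1000):
    if c[:,0,1].max()<180: 
        a=cv2.approxPolyDP(c,.03*cv2.arcLength(c,True),True)[:,0];print([f(u,.026).round(4).tolist() for u in a])
path([1.25],0,.30)
E
```

```text
box (263, 202, 14, 18) ((269.4117431640625, 210.64703369140625), (9.260923385620117, 17.835853576660156), 30.963754653930664)
[ 0.0962 -0.0503] [ 0.0979 -0.0508] [-0.0079 -0.0811] q 1.2752260317178148 0.10896360771558379
1.2 [[278.1, 211.7], [282.0, 202.6]]
1.25 [[272.7, 213.5], [277.1, 204.3]]
1.3 [[267.3, 215.1], [272.2, 205.8]]
[[-0.0304, -0.0185], [0.0114, -0.0191], [0.0307, 0.0005], [0.0124, 0.019], [-0.0295, 0.0194]]
[[-0.0417, 0.2348], [0.0053, 0.1883], [0.0275, 0.2271], [-0.0191, 0.2622]]
1.25 [ 0.6426 -0.0677] [-0.207, -0.313, 0.645] roll 1.796
```

```bash
python3 -m jog '{"linear":[[-0.05,-0.1,0.1],[-0.1,-0.2,0.2],[-0.2,-0.3,0.4],[-0.2,-0.3,0.5],[-0.2,-0.3,0.6],[-0.2,-0.3,0.6],[-0.2,-0.3,0.6],[-0.2,-0.3,0.6],[-0.2,-0.3,0.6],[-0.2,-0.3,0.6]],"roll":[0.095,0.19,0.285,0.38,0.475,0.57,0.665,0.76,0.855,0.9],"claw":[-0.2,-0.2,-0.2,-0.2,-0.2,-0.2,-0.2,-0.2,-0.2,-0.2]}'
python3 -m jog '{"linear":[[0,0,0],[0,0,0],[0,0,0],[0,0,0],[0,0,0],[0,0,0],[0,0,0],[0,0,0],[0,0,0],[0,0,0],[0,0,0]],"roll":[0.095,0.19,0.285,0.38,0.475,0.57,0.665,0.76,0.855,0.91,0.91],"claw":[-0.2,-0.2,-0.2,-0.2,-0.2,-0.2,-0.2,-0.2,-0.2,-0.2,-0.2]}'
python3 - <<'E'
from bar import *
path([1.285],0,.214)
i=ctrl.camera_info("wrist");im=ctrl.get_image("wrist");cv2.imwrite("pics/w6.png",im[:,:,::-1]);print(proj(i,[np.r_[knob(1.285)[0],.067]]).round(),ctrl.read_state()["joint_positions"].round(2))
E
```

```text
clock: 9.95
tool_pos: [0.6408, -0.0664, 0.3076]
ee_rot: [-1.718, -2.629, 0.001]
ft_force: [-0.8, 1.0, 0.7]
opening: 0.034
gripper_force: 0.0
clock: 11.05
tool_pos: [0.6409, -0.0663, 0.3076]
ee_rot: [-3.019, -0.867, 0.002]
ft_force: [0.2, -0.4, -0.2]
opening: 0.0343
gripper_force: 0.0
1.285 [ 0.6447 -0.071 ] [0.006, 0.04, 0.624] roll 0.007
[[331. 207.]] [-0.2   0.62  1.4  -0.    1.12  0.81]
```

View pics/w6.png

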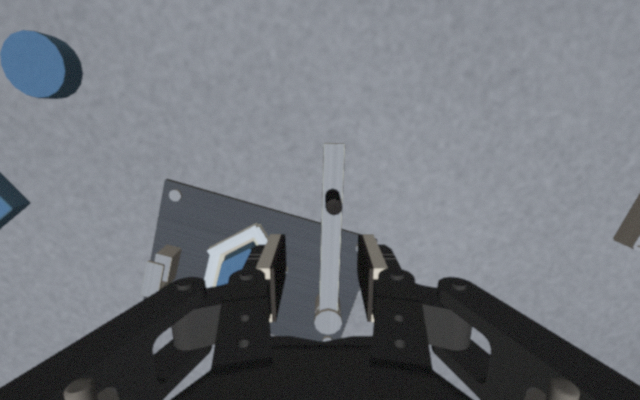

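The knob top is at (334,207) against a predicted (331,207), so it's 2 mm off. I'll descend with that correction so the fingers straddle the knob.

```bash
python3 -m jog '{"linear":[[0.006,0.053,0.1],[0.006,0.053,0.3],[0.006,0.053,0.45],[0.006,0.053,0.55],[0.006,0.053,0.62],[0.006,0.053,0.62],[0.006,0.053,0.62]],"roll":[0,0,0,0,0,0,0],"claw":[-0.2,-0.2,-0.2,-0.2,-0.2,-0.2,-0.2]}'
python3 - <<'E'
from bar import *
path(np.arange(1.25,-.01,-.1),.0105,.214)
E
```

```text
clock: 11.8
tool_pos: [0.647, -0.0725, 0.2155]
ee_rot: [3.018, 0.871, 0.001]
ft_force: [1.2, -0.3, 0.2]
opening: 0.034
gripper_force: 0.0
1.25 [ 0.6368 -0.0589] [-0.009, -0.113, 0.01] roll -0.013
1.15 [ 0.6294 -0.0505] [-0.022, -0.187, 0.01] roll -0.077
1.05 [ 0.6211 -0.0429] [-0.041, -0.259, 0.01] roll -0.141
0.95 [ 0.6121 -0.0361] [-0.068, -0.329, 0.01] roll -0.204
0.85 [ 0.6025 -0.0303] [-0.101, -0.396, 0.01] roll -0.268
0.75 [ 0.5924 -0.0254] [-0.142, -0.46, 0.01] roll -0.332
0.65 [ 0.5818 -0.0216] [-0.188, -0.519, 0.01] roll -0.395
0.55 [ 0.5709 -0.0189] [-0.24, -0.573, 0.01] roll -0.459
0.45 [ 0.5597 -0.0173] [-0.297, -0.621, 0.01] roll -0.523
0.35 [ 0.5485 -0.0168] [-0.358, -0.664, 0.01] roll -0.586
0.25 [ 0.5373 -0.0174] [-0.424, -0.7, 0.01] roll -0.65
0.15 [ 0.5262 -0.0191] [-0.493, -0.73, 0.01] roll -0.714
0.05 [ 0.5153 -0.022 ] [-0.564, -0.753, 0.01] roll -0.777
```

```bash
python3 -m jog '{"linear":[[-0.009,-0.06,0],[-0.009,-0.113,0],[-0.015,-0.15,0],[-0.022,-0.187,0],[-0.041,-0.259,0],[-0.068,-0.329,0],[-0.101,-0.396,0],[-0.142,-0.46,0],[-0.188,-0.519,0],[-0.24,-0.573,0],[-0.297,-0.621,0],[-0.358,-0.664,0],[-0.391,-0.682,0],[-0.424,-0.7,0],[-0.424,-0.7,0]],"roll":[0,-0.013,-0.045,-0.077,-0.141,-0.204,-0.268,-0.332,-0.395,-0.459,-0.523,-0.586,-0.618,-0.65,-0.65],"claw":[-0.2,-0.2,-0.2,-0.2,-0.2,-0.2,-0.2,-0.2,-0.2,-0.2,-0.2,-0.2,-0.2,-0.2,-0.2]}'
python3 - <<'E'
from bar import *
path([.15,.1,.05,0,-.02],.0105,.2155)
i=ctrl.camera_info("wrist");im=ctrl.get_image("wrist");cv2.imwrite("pics/w7.png",im[:,:,::-1])
E
```

```text
clock: 13.3
tool_pos: [0.5362, -0.0168, 0.2157]
ee_rot: [2.206, 2.236, 0.0]
ft_force: [0.4, 0.5, 0.1]
opening: 0.0345
gripper_force: 0.0
0.15 [ 0.5262 -0.0191] [-0.015, -0.067, 0.001] roll -0.063
0.1 [ 0.5207 -0.0204] [-0.023, -0.104, 0.001] roll -0.094
0.05 [ 0.5153 -0.022 ] [-0.033, -0.14, 0.001] roll -0.126
0 [ 0.51   -0.0238] [-0.045, -0.176, 0.001] roll -0.158
-0.02 [ 0.5079 -0.0246] [-0.05, -0.19, 0.001] roll -0.171
```

View pics/w7.png

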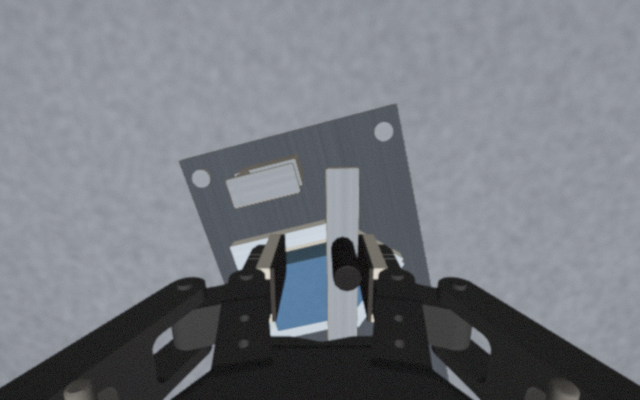

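The knob is against the trailing (right) pad at (345,275), and the bar's end at (342,170) is about to enter the catch. I'll continue slowly to the stop.

```bash
python3 -m jog '{"linear":[[-0.007,-0.034,0],[-0.015,-0.067,0],[-0.02,-0.085,0],[-0.023,-0.104,0],[-0.028,-0.122,0],[-0.033,-0.14,0],[-0.038,-0.152,0],[-0.042,-0.164,0],[-0.042,-0.164,0]],"roll":[-0.03,-0.063,-0.08,-0.094,-0.11,-0.126,-0.14,-0.15,-0.15],"claw":[-0.2,-0.2,-0.2,-0.2,-0.2,-0.2,-0.2,-0.2,-0.2]}'
python3 -m jog '{"linear":[[0,-0.01,0],[0,-0.015,0],[0,-0.015,0]],"roll":[0,0,0],"claw":[-0.2,-0.2,-0.2]}'
```

```text
clock: 14.25
tool_pos: [0.5123, -0.0239, 0.215]
ee_rot: [-1.93, -2.478, 0.0]
ft_force: [0.4, -0.0, 0.1]
opening: 0.0343
gripper_force: 0.0
clock: 14.55
tool_pos: [0.5103, -0.0244, 0.2151]
ee_rot: [-1.931, -2.478, 0.0]
ft_force: [0.0, -0.2, 0.2]
opening: 0.0342
gripper_force: 0.0
```

```bash
python3 -m jog '{"linear":[[0,-0.006,0],[0,-0.012,0],[0,-0.012,0]],"roll":[0,0,0],"claw":[-0.2,-0.2,-0.2]}' | grep -E "tool_pos|ft"
python3 -m jog '{"linear":[[0,-0.004,0],[0,-0.008,0],[0,-0.008,0]],"roll":[0,0,0],"claw":[-0.2,-0.2,-0.2]}'| grep -E "tool_pos|ft"
```

```text
tool_pos: [0.5094, -0.0247, 0.2152]
ft_force: [7.4, 4.9, -4.4]
tool_pos: [0.509, -0.0248, 0.2153]
ft_force: [12.5, 9.5, -8.1]
```

Contact force rises right where q = 0 is expected, so the bar is at its stop. I'll back off to the middle of the cage, rise, and check.

```bash
python3 -m jog '{"linear":[[0,0.03,0],[0,0.07,0],[0,0.075,0],[0,0.075,-0.2],[0,0.075,-0.5],[0,0.075,-0.8],[0,0.075,-1],[0,0.075,-1]],"roll":[0,0,0,0,0,0,0,0],"claw":[-0.2,-0.2,-0.2,-0.2,-0.2,-0.2,-0.2,-0.2]}'
python3 -m jog '{"linear":[[-0.3,0,0],[-0.5,0,0],[-0.5,0,0],[-0.5,0,0]],"roll":[0,0,0,0],"claw":[-0.2,-0.2,-0.2,-0.2]}'
python3 - <<'E'
from bar import *
i=ctrl.camera_info("wrist");im=ctrl.get_image("wrist");cv2.imwrite("pics/w8.png",im[:,:,::-1])
for q in(0,.05):print(proj(i,[np.r_[knob(q)[0],.067],np.r_[P+RF@np.array([-.008+.152*np.sin(q),-.082+.152*np.cos(q)]),.035]]).round(1).tolist())
E
```

```text
clock: 15.95
tool_pos: [0.519, -0.0225, 0.3691]
ee_rot: [1.927, 2.474, 0.005]
ft_force: [-0.5, 0.1, -0.2]
opening: 0.0342
gripper_force: 0.0
clock: 16.35
tool_pos: [0.5364, -0.0955, 0.3644]
ee_rot: [-1.932, -2.476, 0.001]
ft_force: [0.2, -0.0, 1.2]
opening: 0.0346
gripper_force: 0.0
[[325.8, 97.5], [324.7, 50.2]]
[[332.8, 97.5], [333.5, 50.2]]
```

View pics/w8.png

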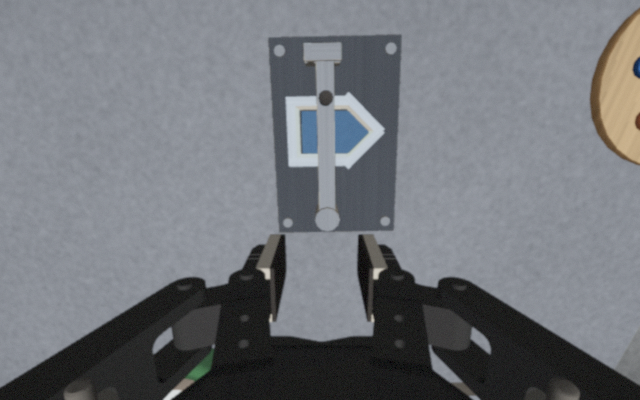

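The bar lies across the seated block with its end in the catch at (322,53). The knob is at (326,97), matching the closed prediction of (325.8,97.5), and the robot is clear.

```bash
python3 -c "
from rig import ctrl
print(ctrl.job_done())"
```

```text
the job is handed in; nothing more can be done
None
```

The pointed block is seated flat in the pocket, the retaining bar is closed against its stop in the catch, and the robot is clear; I handed the job in at about 16 s, having moved nothing else.

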